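Set out the cake markers on the stall

TASK

Give each tray of display cakes its own marker: stand each of the four orange markers upright on the middle of the blue pad in the tray whose cakes match its miniatures and colour (black rolls, white blocks, yellow domes, green discs), with its plaque squared up across the tray, parallel to the tray's near edge (either side may face front). Leave the small glass jar and the little blue bowl where they stand.

Things in the scene. Friction and masses are not known exactly. Their poses are not given: they have to be found in the camera images.
- marker_roll_center (a point): Black marker, loose, 0.1-0.2 kg: pale wooden foot 48 (x) x 60 (y) x 8 mm; upright orange plaque 9 thick (x), 46 wide (y), top 80 mm above the underside, black strip on its top edge; on the foot on each side of the plaque: one thin black roll, up to 16 mm above the underside. Both sides alike. Point: centre, 40 mm above the underside. Axes: z up, x through the plaque (pinch it across x).
- pad_roll (a point): Centre of the top of the blue pad (70 x, 84 y) in the fixed steel tray of black rolls: tray 200 (x) x 140 (y) mm, rim 12 mm high, pad top 4 mm above the table. The pad is 55 mm from the tray centre on the robot side; the display cakes (hard, fixed) start 65 mm beyond the pad centre: three black cylinders 100 mm long side by side, 24 mm tall. Axes: x along the tray, away from the robot, z up.
- marker_block_center (a point): White marker, loose, 0.1-0.2 kg: pale wooden foot 48 (x) x 60 (y) x 8 mm; upright orange plaque 9 thick (x), 46 wide (y), top 80 mm above the underside, white strip on its top edge; on the foot on each side of the plaque: two white blocks, up to 16 mm above the underside. Both sides alike. Point: centre, 40 mm above the underside. Axes: z up, x through the plaque (pinch it across x).
- pad_block (a point): Centre of the top of the blue pad (70 x, 84 y) in the fixed steel tray of white blocks: tray 200 (x) x 140 (y) mm, rim 12 mm high, pad top 4 mm above the table. The pad is 55 mm from the tray centre on the robot side; the display cakes (hard, fixed) start 65 mm beyond the pad centre: six white rectangular blocks with dark specks, 22 mm tall. Axes: x along the tray, away from the robot, z up.
- marker_dome_center (a point): Yellow marker, loose, 0.1-0.2 kg: pale wooden foot 48 (x) x 60 (y) x 8 mm; upright orange plaque 9 thick (x), 46 wide (y), top 80 mm above the underside, yellow strip on its top edge; on the foot on each side of the plaque: two yellow domes, up to 16 mm above the underside. Both sides alike. Point: centre, 40 mm above the underside. Axes: z up, x through the plaque (pinch it across x).
- pad_dome (a point): Centre of the top of the blue pad (70 x, 84 y) in the fixed steel tray of yellow domes: tray 200 (x) x 140 (y) mm, rim 12 mm high, pad top 4 mm above the table. The pad is 55 mm from the tray centre on the robot side; the display cakes (hard, fixed) start 65 mm beyond the pad centre: six yellow domes, 22 mm tall. Axes: x along the tray, away from the robot, z up.
- marker_disc_center (a point): Green marker, loose, 0.1-0.2 kg: pale wooden foot 48 (x) x 60 (y) x 8 mm; upright orange plaque 9 thick (x), 46 wide (y), top 80 mm above the underside, green strip on its top edge; on the foot on each side of the plaque: two green discs, up to 16 mm above the underside. Both sides alike. Point: centre, 40 mm above the underside. Axes: z up, x through the plaque (pinch it across x).
- pad_disc (a point): Centre of the top of the blue pad (70 x, 84 y) in the fixed steel tray of green discs: tray 200 (x) x 140 (y) mm, rim 12 mm high, pad top 4 mm above the table. The pad is 55 mm from the tray centre on the robot side; the display cakes (hard, fixed) start 65 mm beyond the pad centre: six flat green round discs, 13 mm tall. Axes: x along the tray, away from the robot, z up.
- jar_center (a point): Small closed amber glass jar with a steel lid, 38 mm across, 50 mm tall, loose, standing among the markers; to be left alone. The point is its centre, 25 mm up.
- dip_center (a point): Small empty blue ceramic bowl, 44 mm across at the rim, 30 mm tall, loose, standing among the markers; to be left alone. The point is its centre, 15 mm up.
Things that resemble listed ones, but are neither listed nor needed, are in the scene too. Leave any purple or turquoise look-alike of the part that bears marker_disc_center alone. Leave any red or turquoise look-alike of the part that bears marker_dome_center alone.

How it is judged:
At the end, for the whole second after the job is handed in: Each marker stands upright (within 0.1 rad) and at rest on the blue pad of its matching tray, its centre within 12 mm of the pad's centre horizontally and 35 to 45 mm above the pad, its plaque's x axis within 0.26 rad of the tray's x axis (either way round) (horizontal distance between marker_roll_center and pad_roll below 0.012 m and z of marker_roll_center in the frame of pad_roll between 0.035 and 0.045 m and angle between each of marker_roll_center, marker_block_center, marker_dome_center, marker_disc_center's own z axis and vertical below 0.1 rad and angle between the x axis of marker_roll_center and the x axis of pad_roll, either way round below 0.26 rad and linear speed of each of marker_roll, marker_block, marker_dome, marker_disc below 0.02 m/s and horizontal distance between marker_block_center and pad_block below 0.012 m and z of marker_block_center in the frame of pad_block between 0.035 and 0.045 m and angle between the x axis of marker_block_center and the x axis of pad_block, either way round below 0.26 rad and horizontal distance between marker_dome_center and pad_dome below 0.012 m and z of marker_dome_center in the frame of pad_dome between 0.035 and 0.045 m and angle between the x axis of marker_dome_center and the x axis of pad_dome, either way round below 0.26 rad and horizontal distance between marker_disc_center and pad_disc below 0.012 m and z of marker_disc_center in the frame of pad_disc between 0.035 and 0.045 m and angle between the x axis of marker_disc_center and the x axis of pad_disc, either way round below 0.26 rad); the robot touches nothing.
It fails at once if the glass jar is shifted by more than 15 mm or knocked over (distance of jar_center from where it was at the start of the episode above 0.015 m or angle between jar_center's own z axis and vertical above 0.4 rad).
It fails at once if the blue bowl is shifted by more than 15 mm or knocked over (distance of dip_center from where it was at the start of the episode above 0.015 m or angle between dip_center's own z axis and vertical above 0.4 rad).
It also fails if it takes over 109 s, if anything falls off the work surface, if the arm or the gripper's body presses on something with over 40 N, if the wrist force passes 120 N, or if a joint passes its speed limit or range.

ROBOT

A 6-joint arm with a two-finger parallel gripper is mounted at the origin on the work surface. World frame = base frame: x ahead of the robot, y to its left, z up, the work surface at z = 0. Lengths are in m, angles in rad, forces in N, time in s.
With the tool pointing down it reaches from about 0.375 to 0.9 m from the base axis. Payload 3.1 kg.
Tool frame: the origin (TCP) lies midway between the tips of the shut fingers; the grasp point (between the pads) lies 19 mm behind it; z points along the fingers, y is the direction in which the jaws open and shut (so a half turn about z gives the same grasp; the last joint's range is limited). The gripper opens to 85 mm and grips with 20 to 120 N. Pads are 22 mm wide; open, the fingers measure 114 mm over their backs; the gripper's body (76 mm by 85 mm) begins 54 mm behind the grasp point. The pads swing forward as they close: fully open they stand 13 mm farther back than shut.
Start: joints at [-1.526, 0.527, 1.433, -0, 1.181, -0.178], TCP at [0.139, -0.609, 0.211] pointing down, gripper open.
Joint ranges: [-3.08, 3.08], [-0.75, 2.2], [0.22, 2.44], [-1.43, 4.57], [0, 2.65], [-2.85, 2.85]. Speed limits (rad/s): [2.79, 2.79, 3.14, 3.14, 3.14, 3.14].

INTERFACE

Orientations are given as a unit quaternion [x, y, z, w].
In Python, from station import manip gives the robot as it stands.
- The arm moves only by the tool servo_tool, never from a script. Its argument "increments" is a list of rows, each an object with "hand": the closure, from 0 (fully open) to 1 (shut); "travel": the shift along the tool's x, y, z in mm, a list of three; "yaw": the turn about the tool's z in degrees. A call has 1 to 20 rows; each row shifts and turns the commanded pose from where the row before left it, along the tool's axes as they then stand; what a row does not reach is not made up. A row lasts 1/10 s, in which the tool goes at most 50 mm and 8.59 degrees, less where a joint would pass 70% of its speed; a pose out of reach is approached as far as the arm can. A call with a gripper value outside its range is refused whole. The fingers move at their own pace and stop on an object; "newtons" is the grip in N (left out, the last holds). Time passes only in rows, so rows that do not move let the fingers close. It gives the time, the measured TCP pose, the force and the opening at its end, in the units of the state.
- manip.sense(): the state, without advancing time (a new reading comes with each control period).
- manip.snapshot(name): name is "side" or "top" or "wrist"; returns a dict with "pixels" (420x560x3 uint8, blue, green, red), "fx", "fy", "cx", "cy" (pixels), "R" (3x3) and "t" (3): a world point X has camera coordinates R X + t. Camera axes: x right, y down, z forward; pixel columns grow to the right and rows downward; lengths in m; the calibration is good to about 2 mm. A picture is of the moment at which its call begins. There is no depth.
- manip.sign_off(): hands the job in, once; it reports no verdict.
The state is a dict: "t": time; "q": joint angles; "qd": joint speeds; "tau": joint torques, N m; "tcp_pos": TCP position; "tool_rot": TCP orientation; "force": force on the tool from outside, world axes, zero at the start; "ft_torque": the same for the moment, N m; "finger_gap": opening from 0.0 (shut) to 1.0 (fully open).
Only numpy, scipy, OpenCV 4.12 (cv2) and the standard library are available. Lean on these libraries where they do the work, as an engineer would, in place of code of your own. Each camera call takes 0.05 s, during which the arm holds its last target.

## Working session

There is one attempt and no reset: what is moved stays moved. The work goes in short steps, Python scripts to look and compute and a tool call to move; the robot and the scene stay as the last step left them, time stands still between calls to the robot, and variables do not carry over. Pictures are saved under pics/ and viewed, and the job is handed in when it is done.

Besides the shell and the picture viewer there is one more tool, called after ">>>" as a command line: name --argument value ..., lists and objects as JSON in quotes. servo_tool: Moves the arm, as the interface text tells. Its arguments: {"type":"object","properties":{"increments":{"type":"array","items":{"type":"object","properties":{"hand":{"type":"number"},"travel":{"type":"array","items":{"type":"number"}},"yaw":{"type":"number"}}}},"newtons":{"type":"number"}},"required":["increments"]}

```bash
mkdir -p pics
cat > h.py <<'E'
import numpy as np,cv2,json,pickle
from station import manip
def snap(n,f):
    s=manip.snapshot(n); cv2.imwrite(f'pics/{f}.png',s['pixels']); pickle.dump(s,open(f'pics/{f}.pkl','wb')); return s
def load(f): return pickle.load(open(f'pics/{f}.pkl','rb'))
def ray(s,u,v,z):
    R=np.array(s['R']);t=np.array(s['t']);c=-R.T@t
    d=R.T@np.array([(u-s['cx'])/s['fx'],(v-s['cy'])/s['fy'],1]); return c+d*(z-c[2])/d[2]
def proj(s,X):
    p=np.array(s['R'])@np.array(X)+np.array(s['t']); return s['fx']*p[0]/p[2]+s['cx'],s['fy']*p[1]/p[2]+s['cy']
def crop(f,x0,y0,x1,y1,k,o):
    i=cv2.imread(f'pics/{f}.png')[y0:y1,x0:x1]; cv2.imwrite(f'pics/{o}.png',cv2.resize(i,None,fx=k,fy=k,interpolation=cv2.INTER_CUBIC))
E
python3 - <<'E'
from h import *
for n in ["top","side","wrist"]:
    s=snap(n,n+"0"); print(n,s['fx'],s['cx'],s['cy'],(-np.array(s['R']).T@np.array(s['t'])).round(3),np.array(s['R']).round(2).tolist())
print(manip.sense())
E
```

```text
top 439.7864884631584 271.3372130445562 204.07798968424075 [0.256 0.024 1.166] [[-0.01, -1.0, -0.01], [-0.99, 0.01, -0.17], [0.17, 0.01, -0.99]]
side 379.22923552791224 273.73651908128153 204.24358656818376 [0.4   0.622 0.77 ] [[-1.0, -0.07, -0.01], [-0.04, 0.76, -0.65], [0.05, -0.65, -0.76]]
wrist 356.5172093039236 274.1604800868054 214.53311840709156 [ 0.203 -0.595  0.373] [[0.22, -0.98, -0.0], [-0.94, -0.21, 0.26], [-0.25, -0.05, -0.97]]
{'t': 0.15, 'q': array([-1.52551087e+00,  5.28265467e-01,  1.43361149e+00,  3.71695135e-07,
        1.18142210e+00, -1.78508964e-01]), 'qd': array([-0.00105251, -0.00177993, -0.00360237, -0.00033364,  0.00080174,
        0.00027377]), 'tau': array([ 4.87972848e-04, -4.42744553e+01, -1.78275275e+01, -2.49245932e-04,
        5.62254529e-03, -2.74232285e-06]), 'tcp_pos': array([ 0.13870311, -0.60880954,  0.21024945]), 'tool_rot': array([ 9.93745683e-01,  1.11663738e-01,  5.69629871e-05, -8.51301867e-04]), 'force': array([ 1.07261814, -1.03255735,  0.38318037]), 'ft_torque': array([-0.03763116,  0.01974994, -0.02072865]), 'finger_gap': 1.0009489044996218}
```

```bash
ls
```

```text
h.py
pics
```

View pics/top0.png

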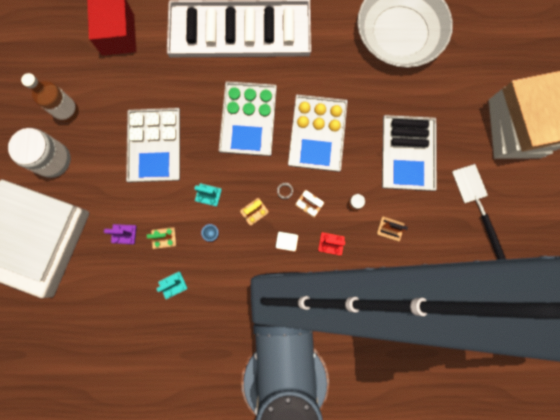

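View pics/side0.png

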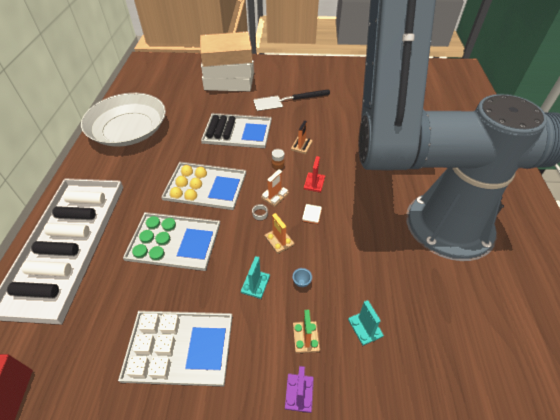

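View pics/wrist0.png

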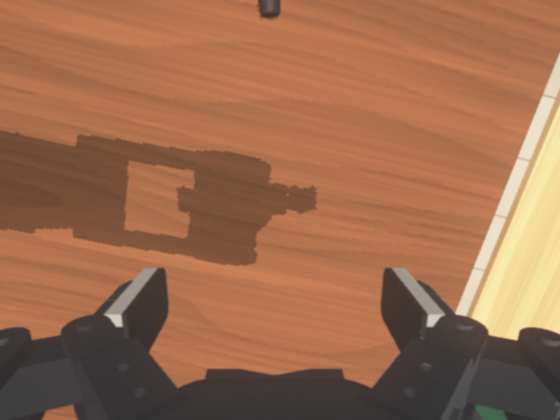

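Run:
```python
from h import *
crop("top0",140,180,280,260,5.6,"c1")
crop("top0",270,170,420,260,5.3,"c2")
crop("top0",110,70,280,190,4.7,"c3")
crop("top0",280,80,450,200,4.7,"c4")
```

```text
(no output)
```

View pics/c1.png

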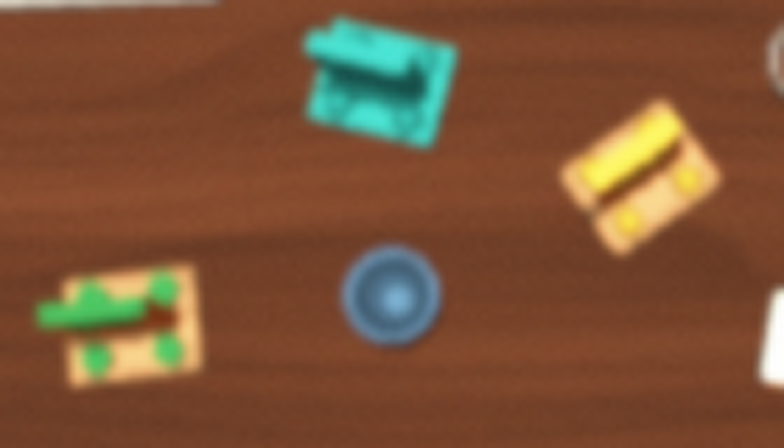

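View pics/c2.png

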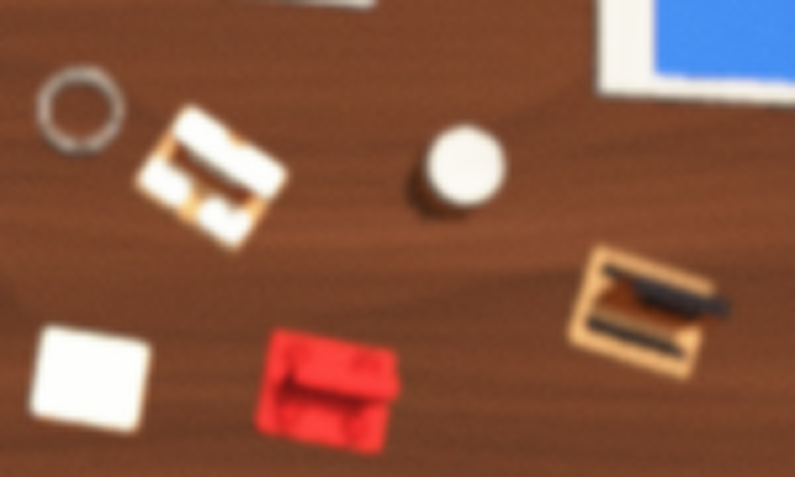

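View pics/c3.png

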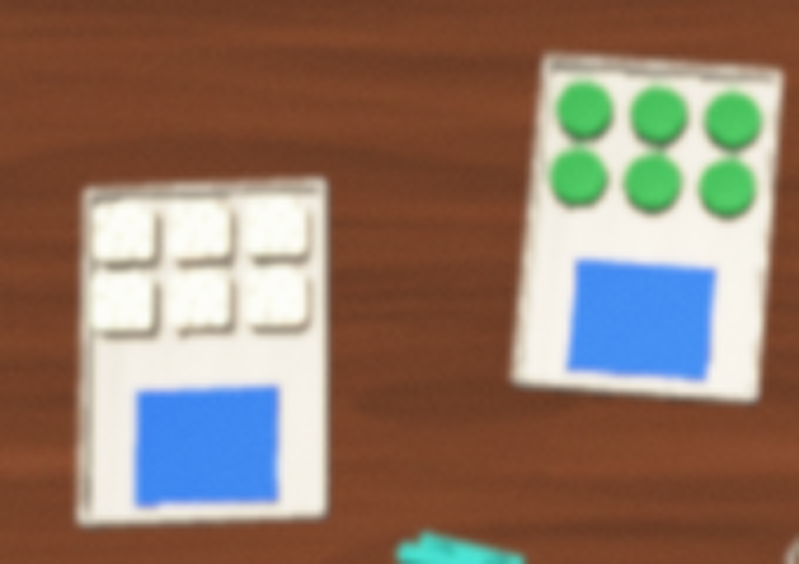

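View pics/c4.png

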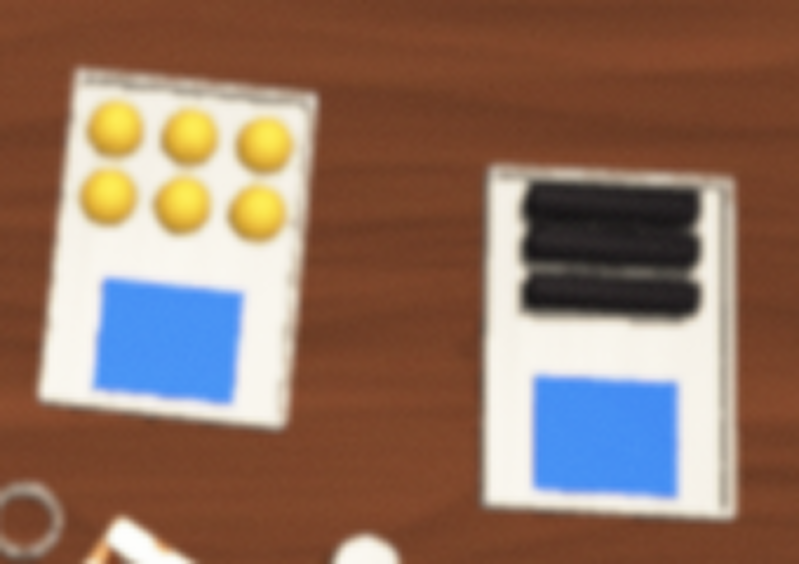

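```bash
cat > m.py <<'E'
from h import *
s=load("top0"); im=s['pixels']
hsv=cv2.cvtColor(im,cv2.COLOR_BGR2HSV)
m=cv2.inRange(hsv,(100,150,120),(125,255,255))
n,l,st,c=cv2.connectedComponentsWithStats(m)
for i in range(1,n):
    if st[i,4]<300: continue
    cn,_=cv2.findContours((l==i).astype(np.uint8),0,2)
    cx,cy=c[i]
    w=np.array([ray(s,u,v,.004)[:2] for u,v in cn[0][:,0].astype(float)],np.float32)
    r=cv2.minAreaRect(w*1000)
    print("pad px",c[i].round(1),"xyz",ray(s,cx,cy,.004).round(4),r)
def P(off,k,pts): return [(off[0]+(x+.5)/k-.5,off[1]+(y+.5)/k-.5) for x,y in pts]
F={'disc':P((140,180),5.6,[(65,280),(190,265),(202,372),(70,387)]),
'dome':P((140,180),5.6,[(560,178),(660,100),(722,180),(620,255)]),
'block':P((270,170),5.3,[(135,185),(190,105),(288,175),(235,250)]),
'roll':P((270,170),5.3,[(598,245),(715,282),(688,380),(570,345)])}
for k,p in F.items():
    w=np.array([ray(s,u,v,.006)[:2] for u,v in p],np.float32)
    r=cv2.minAreaRect(w*1000)
    print(k,w.mean(0).round(4),r)
# jar/dip/ring
for nme,z,p in [('jar',.05,(465,165)),('ring',.02,(80,110)),]:
    print(nme,ray(s,*P((270,170),5.3,[p])[0],z))
print('dip',ray(s,*P((140,180),5.6,[(391,296)])[0],.03))
E
python3 m.py
```

```text
pad px [245.9 137.5] xyz [0.6379 0.0991 0.004 ] ((638.0574951171875, 99.06463623046875), (76.19970703125, 62.40679168701172), 85.49823760986328)
pad px [315.2 152. ] xyz [ 0.5949 -0.0905  0.004 ] ((594.93896484375, -90.43882751464844), (76.45619201660156, 62.213829040527344), 82.8956069946289)
pad px [153.6 164.4] xyz [0.5637 0.3507 0.004 ] ((563.938720703125, 351.0029296875), (63.11945724487305, 73.9890365600586), 2.004211902618408)
pad px [408.  172.3] xyz [ 0.5361 -0.3403  0.004 ] ((536.3112182617188, -340.066650390625), (75.823974609375, 62.240501403808594), 86.4710464477539)
disc [0.3629 0.3171] ((363.0668029785156, 316.9759216308594), (51.18183898925781, 62.3510856628418), 6.109777927398682)
dome [0.4318 0.0767] ((431.7798767089844, 76.8486099243164), (48.87321472167969, 60.638153076171875), 37.13858413696289)
block [ 0.4527 -0.072 ] ((452.7524719238281, -72.36334228515625), (60.795528411865234, 49.895423889160156), 55.14851760864258)
roll [ 0.3831 -0.2855] ((382.9884948730469, -285.5160217285156), (60.60129928588867, 52.76226806640625), 71.96660614013672)
jar [ 0.45098896 -0.19134337  0.05      ]
ring [ 0.48562215 -0.00549531  0.02      ]
dip [0.37375009 0.19124928 0.03      ]
```

```bash
cat > ov.py <<'E'
from h import *
T={'disc':(.638,.099,-4.5),'dome':(.5949,-.0905,-7.1),'block':(.5637,.351,2.0),'roll':(.5362,-.3402,-3.5)}
M={'disc':(.363,.317,6.1),'dome':(.4318,.0768,37.1),'block':(.4527,-.0722,-34.9),'roll':(.383,-.2855,-18.)}
def tf(p,x,y):
    a=np.deg2rad(p[2]); return p[0]+x*np.cos(a)-y*np.sin(a),p[1]+x*np.sin(a)+y*np.cos(a)
def over(name,out,x0,y0,x1,y1,k,T=T,M=M):
    s=load(name); im=cv2.resize(s['pixels'][y0:y1,x0:x1],None,fx=k,fy=k,interpolation=cv2.INTER_CUBIC)
    def box(p,xa,xb,ya,yb,z,c):
        q=[proj(s,(*tf(p,x,y),z)) for x,y in [(xa,ya),(xb,ya),(xb,yb),(xa,yb)]]
        q=np.array([((u-x0+.5)*k-.5,(v-y0+.5)*k-.5) for u,v in q])
        cv2.polylines(im,[np.round(q).astype(int)],True,c,1)
    for p in T.values():
        box(p,-.035,.035,-.042,.042,.004,(0,0,255)); box(p,-.045,.155,-.07,.07,.012,(255,0,255))
    for p in M.values():
        z0=p[3] if len(p)>3 else 0
        box(p,-.024,.024,-.03,.03,.008+z0,(255,255,0)); box(p,-.0045,.0045,-.023,.023,.08+z0,(255,0,255))
    cv2.imwrite(f'pics/{out}.png',im)
E
python3 - <<'E'
from ov import *
over("top0","o1",110,70,290,260,3.1)
over("top0","o2",270,80,450,260,3.3)
over("side0","o3",110,80,340,400,1.9)
E
```

```text
(no output)
```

View pics/o1.png

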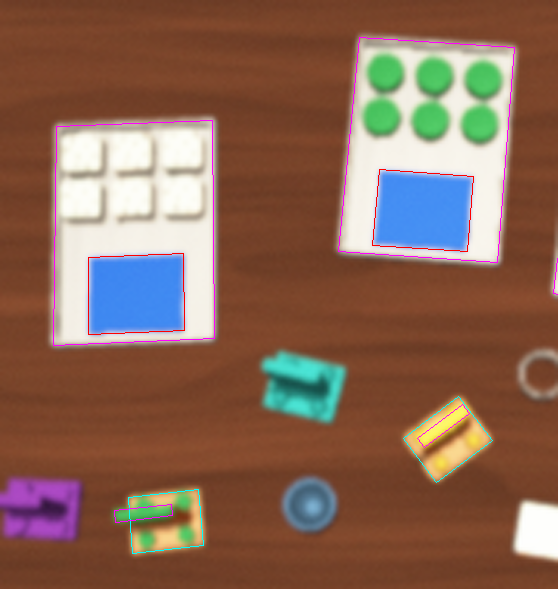

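View pics/o2.png

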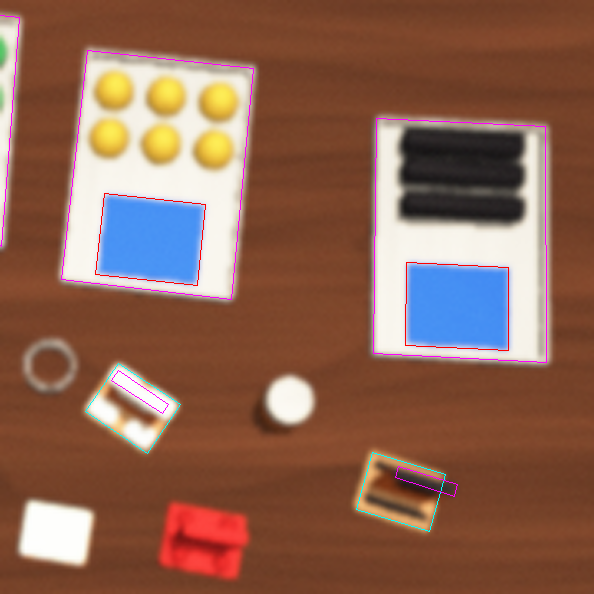

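View pics/o3.png

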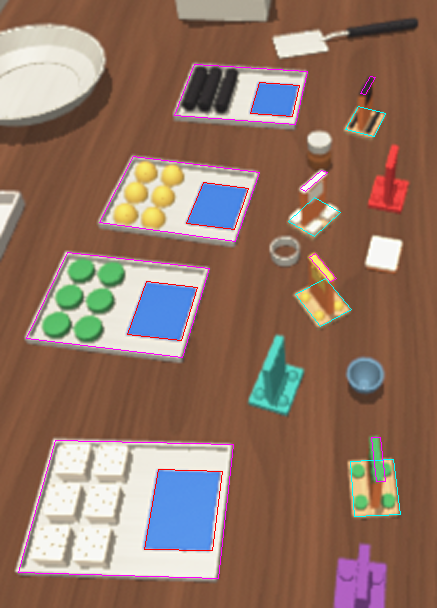

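```bash
cat > plan.py <<'E'
import sys
from h import *
from ov import T,M
def plan(x,y,z,th,st=None):
    st=manip.sense(); q=st['tool_rot']; p=st['tcp_pos']
    qx,qy,qz,qw=q
    R=np.array([[1-2*(qy*qy+qz*qz),2*(qx*qy-qz*qw),2*(qx*qz+qy*qw)],[2*(qx*qy+qz*qw),1-2*(qx*qx+qz*qz),2*(qy*qz-qx*qw)],[2*(qx*qz-qy*qw),2*(qy*qz+qx*qw),1-2*(qx*qx+qy*qy)]])
    phi=np.degrees(np.arctan2(R[1,0],R[0,0])); tgt=th+90
    a=np.radians(tgt); d=np.array([x,y,z])-p
    tx=np.array([np.cos(a),np.sin(a)]);ty=np.array([np.sin(a),-np.cos(a)])
    print("t",round(st['t'],2),"pos",p.round(4),"phi",phi.round(2),"tilt z",R[:,2].round(4),"yaw",round(-(tgt-phi),1),"then travel mm",round(1000*d[:2]@tx,1),round(1000*d[:2]@ty,1),round(-1000*d[2],1),"gap",st['finger_gap'],"F",st['force'].round(2))
    a=np.radians(phi);tx=np.array([np.cos(a),np.sin(a)]);ty=np.array([np.sin(a),-np.cos(a)])
    print("  without yaw:",round(1000*d[:2]@tx,1),round(1000*d[:2]@ty,1))
if __name__=="__main__":
    k=sys.argv[1]; z=float(sys.argv[3]); p=(M if sys.argv[2]=='m' else T)[k]; plan(p[0],p[1],z,p[2])
E
python3 plan.py roll m .15
```

```text
t 0.15 pos [ 0.1387 -0.6088  0.2102] phi 12.82 tilt z [-1.0e-04  1.7e-03 -1.0e+00] yaw -59.2 then travel mm 383.0 132.4 60.2 gap 1.0009489044996218 F [ 1.07 -1.03  0.38]
  without yaw: 310.0 -261.0
```

>>> servo_tool --increments '[{"hand":0.3,"yaw":-7.4,"travel":[0,0,0]},{"hand":0.3,"yaw":-7.4,"travel":[0,0,0]},{"hand":0.3,"yaw":-7.4,"travel":[0,0,0]},{"hand":0.3,"yaw":-7.4,"travel":[0,0,0]},{"hand":0.3,"yaw":-7.4,"travel":[0,0,0]},{"hand":0.3,"yaw":-7.4,"travel":[0,0,0]},{"hand":0.3,"yaw":-7.4,"travel":[0,0,0]},{"hand":0.3,"yaw":-7.4,"travel":[0,0,0]},{"hand":0.3,"yaw":0,"travel":[32,11,3]},{"hand":0.3,"yaw":0,"travel":[32,11,3]},{"hand":0.3,"yaw":0,"travel":[32,11,3]},{"hand":0.3,"yaw":0,"travel":[32,11,3]},{"hand":0.3,"yaw":0,"travel":[32,11,3]},{"hand":0.3,"yaw":0,"travel":[32,11,3]},{"hand":0.3,"yaw":0,"travel":[32,11,3]},{"hand":0.3,"yaw":0,"travel":[32,11,3]},{"hand":0.3,"yaw":0,"travel":[32,11,3]},{"hand":0.3,"yaw":0,"travel":[32,11,3]},{"hand":0.3,"yaw":0,"travel":[32,11,3]},{"hand":0.3,"yaw":0,"travel":[31,11,3]}]' --newtons 40

```text
t: 2.15
tcp_pos: [0.3831, -0.2845, 0.1748]
tool_rot: [0.809, 0.588, 0.0, -0.0]
force: [0.0, -0.3, 0.6]
finger_gap: 0.701
```

```bash
python3 plan.py roll m .15
python3 - <<'E'
from ov import *
snap("wrist","w1"); over("w1","w1o",0,0,560,420,1.4)
E
```

```text
t 2.15 pos [ 0.3831 -0.2845  0.1748] phi 72.02 tilt z [-2.e-04  3.e-04 -1.e+00] yaw 0.0 then travel mm -1.0 0.3 24.8 gap 0.7006023193560351 F [ 0.04 -0.28  0.58]
  without yaw: -1.0 0.2
```

View pics/w1o.png

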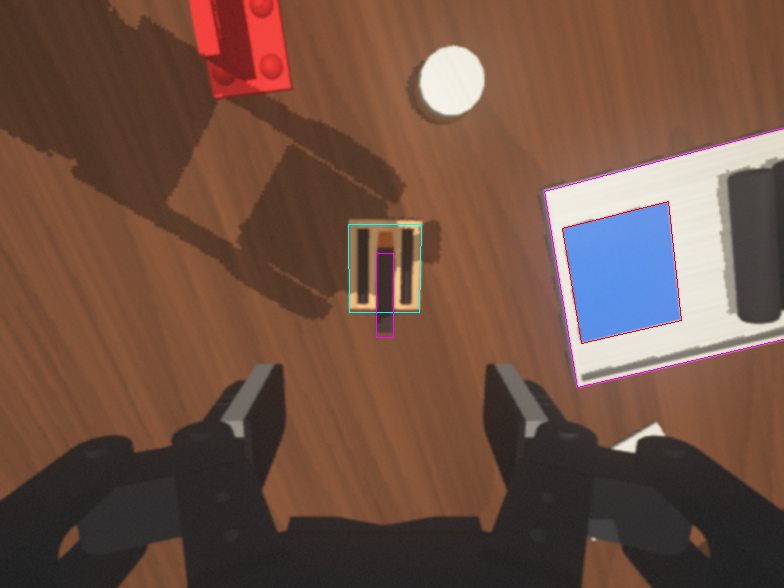

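>>> servo_tool --increments '[{"hand":0.3,"travel":[1,0,20]},{"hand":0.3,"travel":[0,0,20]},{"hand":0.3,"travel":[0,0,20]},{"hand":0.3,"travel":[0,0,20]},{"hand":0.3,"travel":[0,0,20]},{"hand":0.3,"travel":[0,0,20]},{"hand":0.3,"travel":[0,0,12]},{"hand":0.3,"travel":[0,0,8]},{"hand":0.3,"travel":[0,0,0]},{"hand":1,"travel":[0,0,0]},{"hand":1,"travel":[0,0,0]},{"hand":1,"travel":[0,0,0]},{"hand":1,"travel":[0,0,0]},{"hand":1,"travel":[0,0,0]},{"hand":1,"travel":[0,0,0]},{"hand":1,"travel":[0,0,0]},{"hand":1,"travel":[0,0,0]},{"hand":1,"travel":[0,0,0]}]' --newtons 40

```text
schema error: expected keys hand, travel, yaw
```

```bash
python3 plan.py roll t .15
```

```text
t 2.2 pos [ 0.3845 -0.2801  0.1743] phi 72.13 tilt z [ 1.0e-04  4.7e-03 -1.0e+00] yaw -14.4 then travel mm -50.7 155.1 24.3 gap 0.7007422963997036 F [ 0.85  2.33 -0.72]
  without yaw: -10.6 162.8
```

>>> servo_tool --increments '[{"hand":0.3,"yaw":0,"travel":[0,0,0]},{"hand":0.3,"yaw":0,"travel":[0,0,0]},{"hand":0.3,"yaw":0,"travel":[0,0,0]},{"hand":0.3,"yaw":0,"travel":[0,0,0]}]'

```text
t: 2.6
tcp_pos: [0.3821, -0.2869, 0.1751]
tool_rot: [0.809, 0.587, -0.0, 0.0]
force: [0.9, 0.6, 0.4]
finger_gap: 0.7
```

```bash
python3 plan.py roll m .15
python3 - <<'E'
from ov import *
snap("wrist","w2"); over("w2","w2o",150,100,560,320,1.9)
E
```

```text
t 2.6 pos [ 0.3821 -0.2869  0.1751] phi 71.92 tilt z [ 2.e-04 -4.e-04 -1.e+00] yaw -0.1 then travel mm 1.6 0.5 25.1 gap 0.7002569643638621 F [0.91 0.61 0.45]
  without yaw: 1.6 0.5
```

View pics/w2o.png

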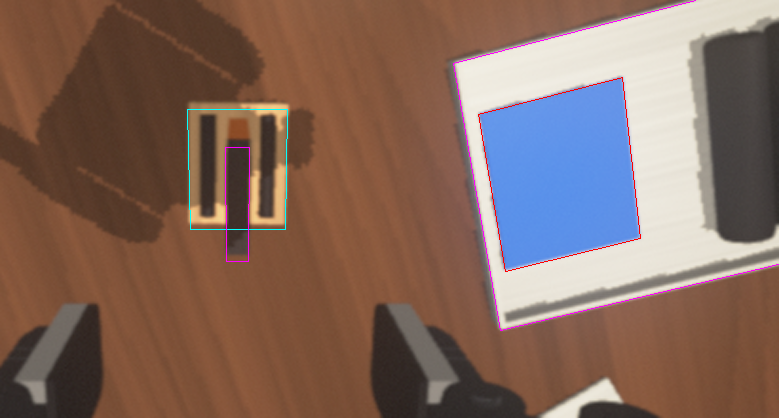

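>>> servo_tool --increments '[{"hand":0.3,"yaw":0,"travel":[4,0.5,20]},{"hand":0.3,"yaw":0,"travel":[0,0,20]},{"hand":0.3,"yaw":0,"travel":[0,0,20]},{"hand":0.3,"yaw":0,"travel":[0,0,20]},{"hand":0.3,"yaw":0,"travel":[0,0,20]},{"hand":0.3,"yaw":0,"travel":[0,0,20]},{"hand":0.3,"yaw":0,"travel":[0,0,14]},{"hand":0.3,"yaw":0,"travel":[0,0,8]},{"hand":0.3,"yaw":0,"travel":[0,0,0]},{"hand":0.3,"yaw":0,"travel":[0,0,0]},{"hand":1,"yaw":0,"travel":[0,0,0]},{"hand":1,"yaw":0,"travel":[0,0,0]},{"hand":1,"yaw":0,"travel":[0,0,0]},{"hand":1,"yaw":0,"travel":[0,0,0]},{"hand":1,"yaw":0,"travel":[0,0,0]},{"hand":1,"yaw":0,"travel":[0,0,0]},{"hand":1,"yaw":0,"travel":[0,0,0]},{"hand":1,"yaw":0,"travel":[0,0,0]},{"hand":1,"yaw":0,"travel":[0,0,0]}]' --newtons 40

```text
t: 4.55
tcp_pos: [0.3843, -0.2824, 0.0335]
tool_rot: [0.809, 0.588, -0.0, 0.0]
force: [-0.6, 0.0, 5.1]
finger_gap: 0.096
```

```bash
python3 plan.py roll t .15;python3 plan.py roll m .15
python3 - <<'E'
from ov import *
snap("side","s3"); crop("s3",240,80,400,220,4,"s3c")
E
```

```text
t 4.55 pos [ 0.3843 -0.2824  0.0335] phi 72.03 tilt z [ 4.e-04 -6.e-04 -1.e+00] yaw -14.5 then travel mm -48.5 155.1 -116.5 gap 0.09639313059334643 F [-0.58  0.04  5.05]
  without yaw: -8.2 162.3
t 4.55 pos [ 0.3843 -0.2824  0.0335] phi 72.03 tilt z [ 4.e-04 -6.e-04 -1.e+00] yaw 0.0 then travel mm -3.4 -0.3 -116.5 gap 0.09639313059334643 F [-0.58  0.04  5.05]
  without yaw: -3.4 -0.3
```

View pics/s3c.png

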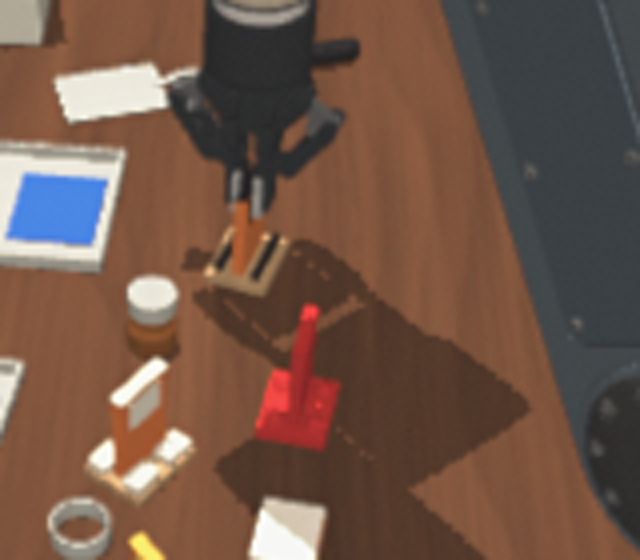

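>>> servo_tool --increments '[{"hand":1,"yaw":0,"travel":[0,0,-10]},{"hand":1,"yaw":0,"travel":[0,0,-20]},{"hand":1,"yaw":0,"travel":[0,0,-20]},{"hand":1,"yaw":0,"travel":[0,0,-20]},{"hand":1,"yaw":-4.8,"travel":[0,0,0]},{"hand":1,"yaw":-4.8,"travel":[0,0,0]},{"hand":1,"yaw":-4.8,"travel":[0,0,0]},{"hand":1,"yaw":0,"travel":[-5,15,0]},{"hand":1,"yaw":0,"travel":[-8,25,0]},{"hand":1,"yaw":0,"travel":[-8,25,0]},{"hand":1,"yaw":0,"travel":[-8,25,0]},{"hand":1,"yaw":0,"travel":[-8,25,0]},{"hand":1,"yaw":0,"travel":[-8,25,0]},{"hand":1,"yaw":0,"travel":[-3.5,15,0]},{"hand":1,"yaw":0,"travel":[0,0,0]},{"hand":1,"yaw":0,"travel":[0,0,0]},{"hand":1,"yaw":0,"travel":[0,0,0]},{"hand":1,"yaw":0,"travel":[0,0,0]}]'

```text
t: 6.4
tcp_pos: [0.5347, -0.3397, 0.1029]
tool_rot: [0.729, 0.685, -0.0, -0.001]
force: [0.2, 1.1, -1.5]
finger_gap: 0.094
```

```bash
python3 plan.py roll t .039
python3 - <<'E'
from ov import *
p=manip.sense()['tcp_pos']
MM={'r':(p[0],p[1],-3.5,p[2]-.0335)}
snap("wrist","w4"); over("w4","w4o",150,60,560,420,1.9,M=MM)
snap("side","s4"); over("s4","s4o",180,60,340,180,4.8,M=MM)
E
```

```text
t 6.4 pos [ 0.5347 -0.3397  0.1029] phi 86.4 tilt z [-0.0012  0.001  -1.    ] yaw -0.1 then travel mm -0.5 1.5 63.9 gap 0.09379896895199938 F [ 0.16  1.06 -1.54]
  without yaw: -0.4 1.5
```

View pics/w4o.png

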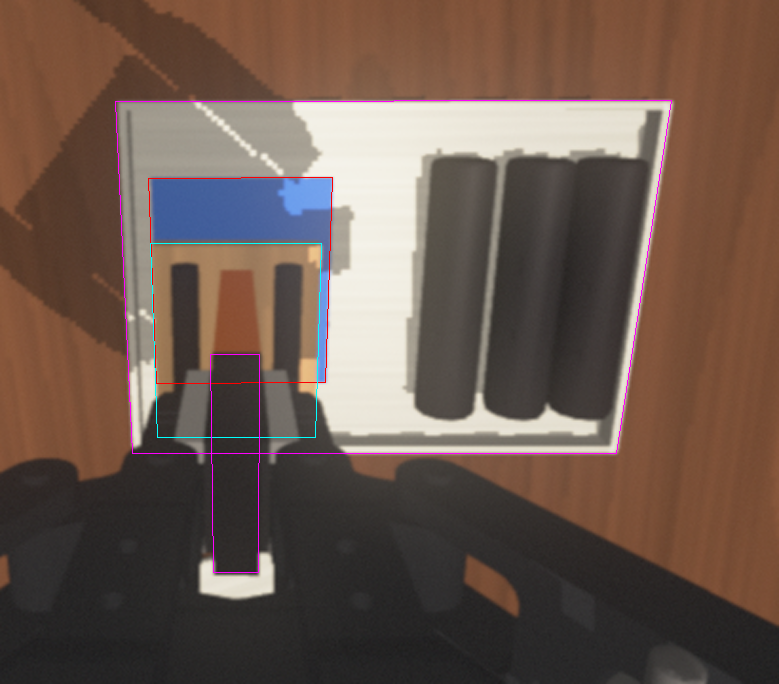

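View pics/s4o.png

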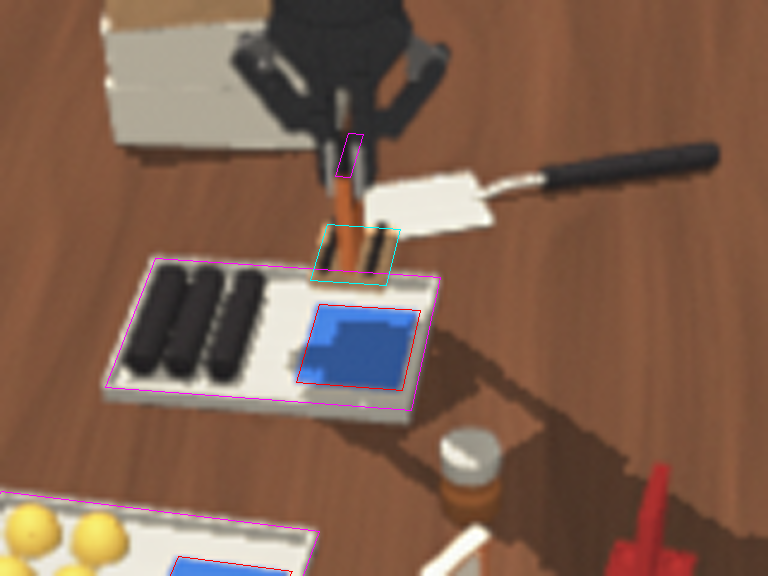

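>>> servo_tool --increments '[{"hand":1,"yaw":0,"travel":[-0.5,1.5,15]},{"hand":1,"yaw":0,"travel":[0,0,20]},{"hand":1,"yaw":0,"travel":[0,0,15]},{"hand":1,"yaw":0,"travel":[0,0,8]},{"hand":1,"yaw":0,"travel":[0,0,4]},{"hand":1,"yaw":0,"travel":[0,0,3]},{"hand":1,"yaw":0,"travel":[0,0,0]},{"hand":1,"yaw":0,"travel":[0,0,0]},{"hand":1,"yaw":0,"travel":[0,0,0]},{"hand":0.85,"yaw":0,"travel":[0,0,0]},{"hand":0.7,"yaw":0,"travel":[0,0,0]},{"hand":0.5,"yaw":0,"travel":[0,0,0]},{"hand":0.4,"yaw":0,"travel":[0,0,0]},{"hand":0.4,"yaw":0,"travel":[0,0,0]},{"hand":0.4,"yaw":0,"travel":[0,0,-10]},{"hand":0.4,"yaw":0,"travel":[0,0,-20]},{"hand":0.4,"yaw":0,"travel":[0,0,-30]},{"hand":0.4,"yaw":0,"travel":[0,0,-30]},{"hand":0.4,"yaw":0,"travel":[0,0,-20]}]'

```text
t: 8.4
tcp_pos: [0.5382, -0.3416, 0.1511]
tool_rot: [0.729, 0.685, 0.0, 0.002]
force: [1.2, -1.1, -0.4]
finger_gap: 0.598
```

```bash
python3 plan.py block m .15
python3 - <<'E'
from ov import *
MM={'r':(.5362,-.3402,-3.5,.004)}
snap("side","s5"); over("s5","s5o",180,60,340,180,4.8,M=MM)
E
```

```text
t 8.4 pos [ 0.5382 -0.3416  0.1511] phi 86.42 tilt z [ 0.0027 -0.0024 -1.    ] yaw 31.3 then travel mm 172.0 -224.2 1.1 gap 0.5982556434715752 F [ 1.25 -1.15 -0.43]
  without yaw: 263.5 -102.1
```

View pics/s5o.png

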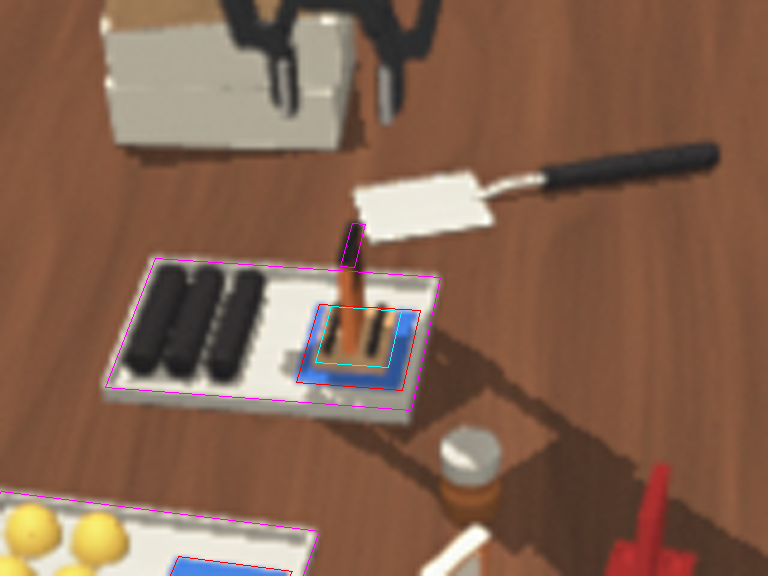

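>>> servo_tool --increments '[{"hand":0.3,"yaw":7.8,"travel":[0,0,0]},{"hand":0.3,"yaw":7.8,"travel":[0,0,0]},{"hand":0.3,"yaw":7.8,"travel":[0,0,0]},{"hand":0.3,"yaw":7.9,"travel":[0,0,0]},{"hand":0.3,"yaw":0,"travel":[10,-14,-2]},{"hand":0.3,"yaw":0,"travel":[18,-24,-2]},{"hand":0.3,"yaw":0,"travel":[18,-24,-2]},{"hand":0.3,"yaw":0,"travel":[18,-24,-2]},{"hand":0.3,"yaw":0,"travel":[18,-24,-2]},{"hand":0.3,"yaw":0,"travel":[18,-24,-2]},{"hand":0.3,"yaw":0,"travel":[18,-24,-2]},{"hand":0.3,"yaw":0,"travel":[18,-24,-2]},{"hand":0.3,"yaw":0,"travel":[18,-24,-2]},{"hand":0.3,"yaw":0,"travel":[18,-18,-2]},{"hand":0.3,"yaw":0,"travel":[0,0,0]},{"hand":0.3,"yaw":0,"travel":[0,0,0]},{"hand":0.3,"yaw":0,"travel":[0,0,0]},{"hand":0.3,"yaw":0,"travel":[0,0,0]}]'

```text
t: 10.25
tcp_pos: [0.4525, -0.0728, 0.168]
tool_rot: [0.887, 0.462, 0.0, 0.0]
force: [0.1, -1.0, 0.5]
finger_gap: 0.701
```

```bash
python3 plan.py block m .033
python3 - <<'E'
from ov import *
snap("wrist","w6"); over("w6","w6o",100,0,500,320,1.9)
E
```

```text
t 10.25 pos [ 0.4525 -0.0728  0.168 ] phi 55.05 tilt z [ 6.e-04 -4.e-04 -1.e+00] yaw -0.0 then travel mm 0.6 -0.2 135.0 gap 0.7012874021106027 F [ 0.12 -1.    0.51]
  without yaw: 0.6 -0.2
```

View pics/w6o.png

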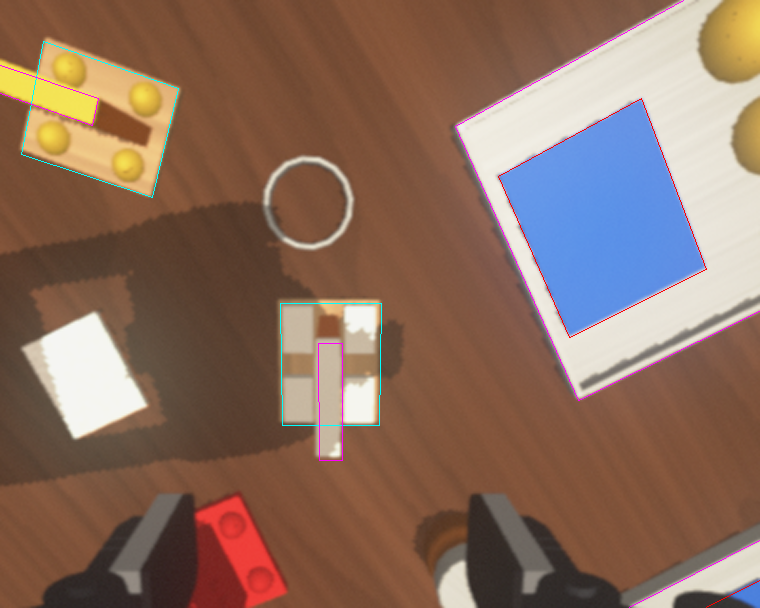

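>>> servo_tool --increments '[{"hand":0.3,"yaw":0,"travel":[1.5,-0.5,15]},{"hand":0.3,"yaw":0,"travel":[0,0,20]},{"hand":0.3,"yaw":0,"travel":[0,0,20]},{"hand":0.3,"yaw":0,"travel":[0,0,20]},{"hand":0.3,"yaw":0,"travel":[0,0,20]},{"hand":0.3,"yaw":0,"travel":[0,0,20]},{"hand":0.3,"yaw":0,"travel":[0,0,12]},{"hand":0.3,"yaw":0,"travel":[0,0,8]},{"hand":0.3,"yaw":0,"travel":[0,0,0]},{"hand":0.3,"yaw":0,"travel":[0,0,0]},{"hand":1,"yaw":0,"travel":[0,0,0]},{"hand":1,"yaw":0,"travel":[0,0,0]},{"hand":1,"yaw":0,"travel":[0,0,0]},{"hand":1,"yaw":0,"travel":[0,0,0]},{"hand":1,"yaw":0,"travel":[0,0,0]},{"hand":1,"yaw":0,"travel":[0,0,0]},{"hand":1,"yaw":0,"travel":[0,0,0]},{"hand":1,"yaw":0,"travel":[0,0,0]},{"hand":1,"yaw":0,"travel":[0,0,0]}]'

```text
t: 12.2
tcp_pos: [0.4529, -0.0703, 0.0335]
tool_rot: [0.887, 0.463, 0.0, 0.001]
force: [-0.0, 0.1, 5.4]
finger_gap: 0.098
```

```bash
python3 plan.py block t .17;python3 plan.py block m .03
```

```text
t 12.2 pos [ 0.4529 -0.0703  0.0335] phi 55.12 tilt z [ 1.3e-03 -5.0e-04 -1.0e+00] yaw -36.9 then travel mm 417.2 125.4 -136.5 gap 0.0980580333742207 F [-0.04  0.13  5.38]
  without yaw: 409.0 -150.0
t 12.2 pos [ 0.4529 -0.0703  0.0335] phi 55.12 tilt z [ 1.3e-03 -5.0e-04 -1.0e+00] yaw 0.0 then travel mm -1.7 0.9 3.5 gap 0.0980580333742207 F [-0.04  0.13  5.38]
  without yaw: -1.7 0.9
```

>>> servo_tool --increments '[{"hand":1,"yaw":0,"travel":[0,0,-10]},{"hand":1,"yaw":0,"travel":[0,0,-20]},{"hand":1,"yaw":0,"travel":[0,0,-30]},{"hand":1,"yaw":0,"travel":[0,0,-30]},{"hand":1,"yaw":0,"travel":[0,0,-20]},{"hand":1,"yaw":-7.4,"travel":[0,0,0]},{"hand":1,"yaw":-7.4,"travel":[0,0,0]},{"hand":1,"yaw":-7.4,"travel":[0,0,0]},{"hand":1,"yaw":-7.4,"travel":[0,0,0]},{"hand":1,"yaw":-7.3,"travel":[0,0,0]},{"hand":1,"yaw":0,"travel":[20,6,0]},{"hand":1,"yaw":0,"travel":[30,9,0]},{"hand":1,"yaw":0,"travel":[30,9,0]},{"hand":1,"yaw":0,"travel":[30,9,0]},{"hand":1,"yaw":0,"travel":[30,9,0]},{"hand":1,"yaw":0,"travel":[30,9,0]},{"hand":1,"yaw":0,"travel":[30,9,0]},{"hand":1,"yaw":0,"travel":[30,9,0]},{"hand":1,"yaw":0,"travel":[30,9,0]},{"hand":1,"yaw":0,"travel":[30,9,0]}]'

```text
t: 14.2
tcp_pos: [0.5283, 0.2239, 0.143]
tool_rot: [0.694, 0.72, -0.001, -0.0]
force: [0.4, -0.9, -1.6]
finger_gap: 0.093
```

>>> servo_tool --increments '[{"hand":1,"yaw":0,"travel":[30,9,8]},{"hand":1,"yaw":0,"travel":[30,9,8]},{"hand":1,"yaw":0,"travel":[30,9,8]},{"hand":1,"yaw":0,"travel":[20,6,8]},{"hand":1,"yaw":0,"travel":[15,5,8]},{"hand":1,"yaw":0,"travel":[0,0,0]},{"hand":1,"yaw":0,"travel":[0,0,0]},{"hand":1,"yaw":0,"travel":[0,0,0]},{"hand":1,"yaw":0,"travel":[0,0,0]}]'

```text
t: 15.1
tcp_pos: [0.5627, 0.348, 0.1035]
tool_rot: [0.695, 0.719, -0.0, 0.0]
force: [0.1, 0.1, -2.3]
finger_gap: 0.098
```

```bash
python3 plan.py block t .0385
python3 - <<'E'
from ov import *
p=manip.sense()['tcp_pos']
MM={'r':(p[0],p[1],2,p[2]-.0335)}
snap("wrist","w7"); over("w7","w7o",150,60,560,420,1.9,M=MM)
E
```

```text
t 15.1 pos [0.5627 0.348  0.1035] phi 91.96 tilt z [ 1.e-04 -2.e-04 -1.e+00] yaw -0.0 then travel mm 3.0 1.1 65.0 gap 0.09776955552211686 F [ 0.09  0.07 -2.25]
  without yaw: 3.0 1.1
```

View pics/w7o.png

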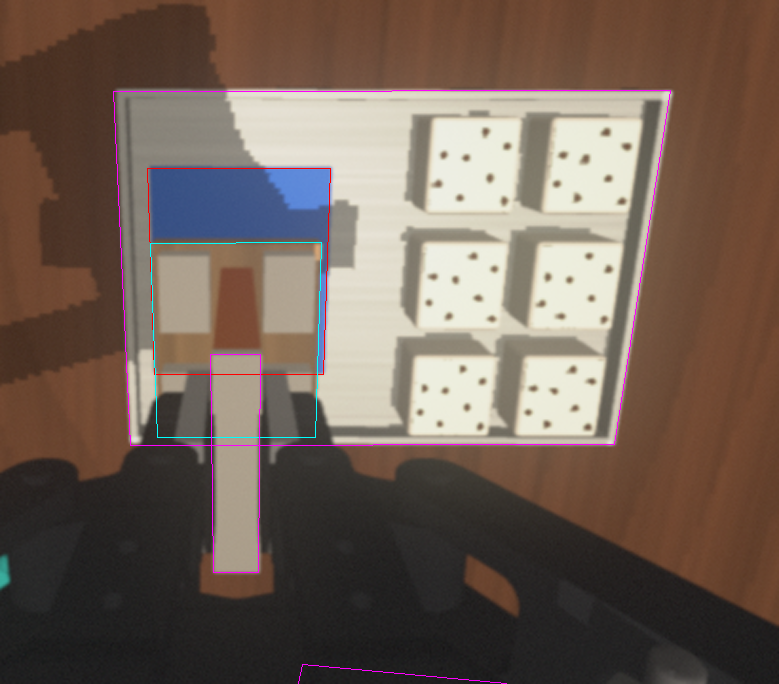

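>>> servo_tool --increments '[{"hand":1,"yaw":0,"travel":[3,1,15]},{"hand":1,"yaw":0,"travel":[0,0,20]},{"hand":1,"yaw":0,"travel":[0,0,15]},{"hand":1,"yaw":0,"travel":[0,0,8]},{"hand":1,"yaw":0,"travel":[0,0,4]},{"hand":1,"yaw":0,"travel":[0,0,3]},{"hand":1,"yaw":0,"travel":[0,0,0]},{"hand":1,"yaw":0,"travel":[0,0,0]},{"hand":1,"yaw":0,"travel":[0,0,0]},{"hand":0.85,"yaw":0,"travel":[0,0,0]},{"hand":0.7,"yaw":0,"travel":[0,0,0]},{"hand":0.5,"yaw":0,"travel":[0,0,0]},{"hand":0.4,"yaw":0,"travel":[0,0,0]},{"hand":0.4,"yaw":0,"travel":[0,0,0]},{"hand":0.4,"yaw":0,"travel":[0,0,-10]},{"hand":0.4,"yaw":0,"travel":[0,0,-20]},{"hand":0.4,"yaw":0,"travel":[0,0,-30]},{"hand":0.4,"yaw":0,"travel":[0,0,-30]},{"hand":0.4,"yaw":0,"travel":[0,0,-30]},{"hand":0.4,"yaw":0,"travel":[0,0,-10]}]'

```text
t: 17.15
tcp_pos: [0.5657, 0.353, 0.1725]
tool_rot: [0.694, 0.72, 0.003, 0.001]
force: [0.7, 0.6, 0.7]
finger_gap: 0.598
```

```bash
python3 plan.py disc m .165
python3 - <<'E'
from ov import *
MM={'r':(.5637,.351,2,.004),'disc':M['disc']}
snap("side","s8"); over("s8","s8o",110,230,340,410,3.4,M=MM)
E
```

```text
t 17.15 pos [0.5657 0.353  0.1725] phi 92.03 tilt z [ 0.007   0.0029 -1.    ] yaw -4.1 then travel mm -14.3 -205.4 7.5 gap 0.5975782290236544 F [0.68 0.57 0.74]
  without yaw: -28.8 -203.8
```

View pics/s8o.png

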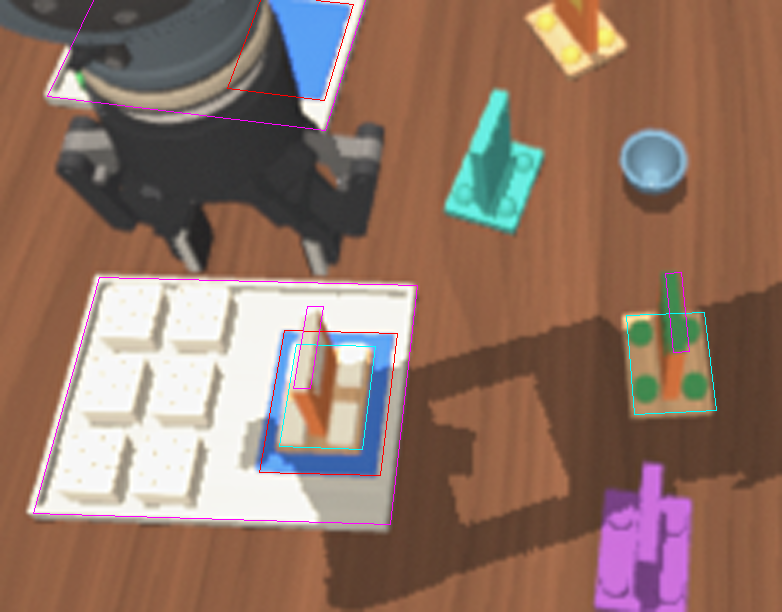

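>>> servo_tool --increments '[{"hand":0.3,"yaw":-4.1,"travel":[0,0,0]},{"hand":0.3,"yaw":0,"travel":[-1,-15,0]},{"hand":0.3,"yaw":0,"travel":[-2,-25,0]},{"hand":0.3,"yaw":0,"travel":[-2,-25,0]},{"hand":0.3,"yaw":0,"travel":[-2,-25,0]},{"hand":0.3,"yaw":0,"travel":[-2,-25,0]},{"hand":0.3,"yaw":0,"travel":[-2,-25,0]},{"hand":0.3,"yaw":0,"travel":[-2,-25,0]},{"hand":0.3,"yaw":0,"travel":[-1,-25,0]},{"hand":0.3,"yaw":0,"travel":[0,-13,0]},{"hand":0.3,"yaw":0,"travel":[0,0,0]},{"hand":0.3,"yaw":0,"travel":[0,0,0]},{"hand":0.3,"yaw":0,"travel":[0,0,0]},{"hand":0.3,"yaw":0,"travel":[0,0,0]}]'

```text
t: 18.6
tcp_pos: [0.3645, 0.3168, 0.168]
tool_rot: [0.669, 0.744, 0.0, 0.0]
force: [-0.5, -0.8, 0.3]
finger_gap: 0.7
```

```bash
python3 plan.py disc m .033
python3 - <<'E'
from ov import *
MM={'r':(.5637,.351,2,.004),'disc':M['disc']}
snap("wrist","w9"); over("w9","w9o",100,0,560,330,1.7,M=MM)
E
```

```text
t 18.6 pos [0.3645 0.3168 0.168 ] phi 96.09 tilt z [ 1.e-03  5.e-04 -1.e+00] yaw -0.0 then travel mm 0.4 -1.5 135.0 gap 0.6996211314894706 F [-0.47 -0.79  0.34]
  without yaw: 0.4 -1.5
```

View pics/w9o.png

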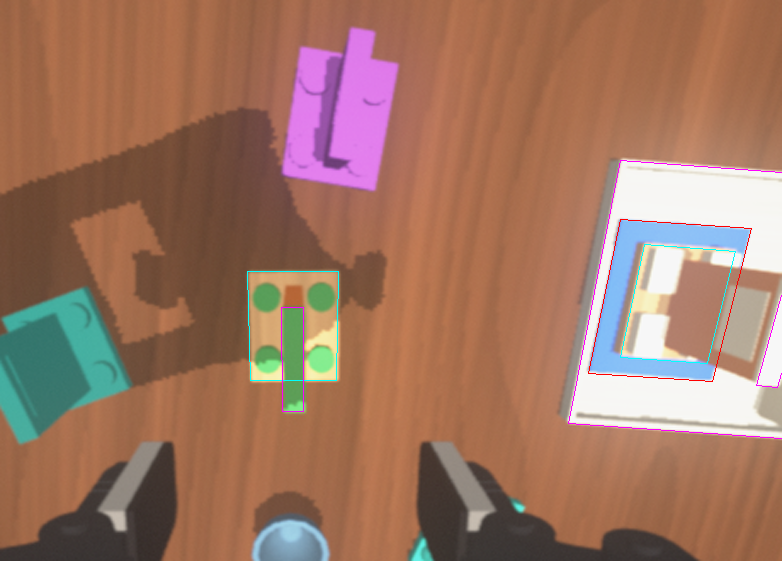

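>>> servo_tool --increments '[{"hand":0.3,"yaw":0,"travel":[0.5,-1,15]},{"hand":0.3,"yaw":0,"travel":[0,0,20]},{"hand":0.3,"yaw":0,"travel":[0,0,20]},{"hand":0.3,"yaw":0,"travel":[0,0,20]},{"hand":0.3,"yaw":0,"travel":[0,0,20]},{"hand":0.3,"yaw":0,"travel":[0,0,20]},{"hand":0.3,"yaw":0,"travel":[0,0,12]},{"hand":0.3,"yaw":0,"travel":[0,0,8]},{"hand":0.3,"yaw":0,"travel":[0,0,0]},{"hand":0.3,"yaw":0,"travel":[0,0,0]},{"hand":1,"yaw":0,"travel":[0,0,0]},{"hand":1,"yaw":0,"travel":[0,0,0]},{"hand":1,"yaw":0,"travel":[0,0,0]},{"hand":1,"yaw":0,"travel":[0,0,0]},{"hand":1,"yaw":0,"travel":[0,0,0]},{"hand":1,"yaw":0,"travel":[0,0,0]},{"hand":1,"yaw":0,"travel":[0,0,0]},{"hand":1,"yaw":0,"travel":[0,0,0]},{"hand":1,"yaw":0,"travel":[0,0,0]}]'

```text
t: 20.55
tcp_pos: [0.3625, 0.3171, 0.0333]
tool_rot: [0.668, 0.744, 0.0, 0.0]
force: [0.2, -0.5, 5.2]
finger_gap: 0.092
```

```bash
python3 plan.py disc t .16;python3 plan.py disc m .03
```

```text
t 20.55 pos [0.3625 0.3171 0.0333] phi 96.12 tilt z [ 8.e-04  4.e-04 -1.e+00] yaw 10.6 then travel mm -195.8 291.7 -126.7 gap 0.0918282192166421 F [ 0.24 -0.55  5.2 ]
  without yaw: -246.2 250.7
t 20.55 pos [0.3625 0.3171 0.0333] phi 96.12 tilt z [ 8.e-04  4.e-04 -1.e+00] yaw 0.0 then travel mm -0.1 0.5 3.3 gap 0.0918282192166421 F [ 0.24 -0.55  5.2 ]
  without yaw: -0.1 0.5
```

>>> servo_tool --increments '[{"hand":1,"yaw":0,"travel":[0,0,-10]},{"hand":1,"yaw":0,"travel":[0,0,-25]},{"hand":1,"yaw":0,"travel":[0,0,-30]},{"hand":1,"yaw":0,"travel":[0,0,-30]},{"hand":1,"yaw":5.3,"travel":[0,0,-15]},{"hand":1,"yaw":5.3,"travel":[0,0,0]},{"hand":1,"yaw":0,"travel":[-10,14,0]},{"hand":1,"yaw":0,"travel":[-16,24,0]},{"hand":1,"yaw":0,"travel":[-16,24,0]},{"hand":1,"yaw":0,"travel":[-16,24,0]},{"hand":1,"yaw":0,"travel":[-16,24,0]},{"hand":1,"yaw":0,"travel":[-16,24,0]},{"hand":1,"yaw":0,"travel":[-16,24,0]},{"hand":1,"yaw":0,"travel":[-16,24,0]},{"hand":1,"yaw":0,"travel":[-16,24,0]},{"hand":1,"yaw":0,"travel":[-16,24,0]},{"hand":1,"yaw":0,"travel":[-16,24,10]},{"hand":1,"yaw":0,"travel":[-16,24,15]},{"hand":1,"yaw":0,"travel":[-10,14,15]},{"hand":1,"yaw":0,"travel":[0,0,0]}]'

```text
t: 22.55
tcp_pos: [0.6377, 0.0967, 0.1005]
tool_rot: [0.735, 0.678, -0.002, -0.001]
force: [0.1, 0.2, -1.8]
finger_gap: 0.098
```

>>> servo_tool --increments '[{"hand":1,"yaw":0,"travel":[0,0,0]},{"hand":1,"yaw":0,"travel":[0,0,0]},{"hand":1,"yaw":0,"travel":[0,0,0]}]'

```text
t: 22.85
tcp_pos: [0.6374, 0.0996, 0.1039]
tool_rot: [0.734, 0.679, 0.0, 0.0]
force: [0.4, 0.5, -1.3]
finger_gap: 0.097
```

```bash
python3 plan.py disc t .0385
python3 - <<'E'
from ov import *
p=manip.sense()['tcp_pos']
MM={'r':(p[0],p[1],-4.5,p[2]-.0335)}
snap("wrist","w10"); over("w10","w10o",150,60,560,420,1.9,M=MM)
E
```

```text
t 22.85 pos [0.6374 0.0996 0.1039] phi 85.59 tilt z [ 3.e-04  1.e-04 -1.e+00] yaw 0.1 then travel mm -0.5 0.7 65.4 gap 0.09719773402111885 F [ 0.36  0.5  -1.28]
  without yaw: -0.5 0.7
```

View pics/w10o.png

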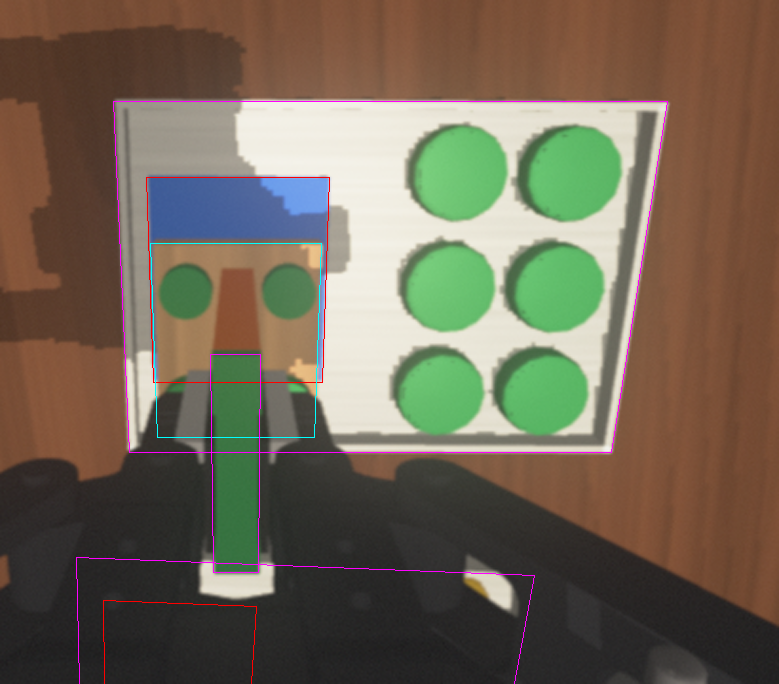

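>>> servo_tool --increments '[{"hand":1,"yaw":0,"travel":[0,1,15]},{"hand":1,"yaw":0,"travel":[0,0,20]},{"hand":1,"yaw":0,"travel":[0,0,15]},{"hand":1,"yaw":0,"travel":[0,0,8]},{"hand":1,"yaw":0,"travel":[0,0,4]},{"hand":1,"yaw":0,"travel":[0,0,3]},{"hand":1,"yaw":0,"travel":[0,0,0]},{"hand":1,"yaw":0,"travel":[0,0,0]},{"hand":1,"yaw":0,"travel":[0,0,0]},{"hand":0.85,"yaw":0,"travel":[0,0,0]},{"hand":0.7,"yaw":0,"travel":[0,0,0]},{"hand":0.5,"yaw":0,"travel":[0,0,0]},{"hand":0.4,"yaw":0,"travel":[0,0,0]},{"hand":0.4,"yaw":0,"travel":[0,0,0]},{"hand":0.4,"yaw":0,"travel":[0,0,-10]},{"hand":0.4,"yaw":0,"travel":[0,0,-20]},{"hand":0.4,"yaw":0,"travel":[0,0,-30]},{"hand":0.4,"yaw":0,"travel":[0,0,-30]},{"hand":0.4,"yaw":0,"travel":[0,0,-30]},{"hand":0.4,"yaw":0,"travel":[0,0,-10]}]'

```text
t: 24.9
tcp_pos: [0.6413, 0.0986, 0.1724]
tool_rot: [0.734, 0.679, 0.003, 0.003]
force: [-0.9, 0.5, -0.8]
finger_gap: 0.605
```

```bash
python3 plan.py dome m .165
```

```text
t 24.9 pos [0.6413 0.0986 0.1724] phi 85.53 tilt z [ 7.4e-03 -1.0e-04 -1.0e+00] yaw -41.6 then travel mm 108.9 -180.2 7.4 gap 0.6053517461133227 F [-0.89  0.52 -0.78]
  without yaw: -38.1 -207.1
```

>>> servo_tool --increments '[{"hand":0.3,"yaw":-8.3,"travel":[0,0,0]},{"hand":0.3,"yaw":-8.3,"travel":[0,0,0]},{"hand":0.3,"yaw":-8.3,"travel":[0,0,0]},{"hand":0.3,"yaw":-8.3,"travel":[0,0,0]},{"hand":0.3,"yaw":-8.3,"travel":[0,0,0]},{"hand":0.3,"yaw":0,"travel":[10,-15,0]},{"hand":0.3,"yaw":0,"travel":[15,-25,0]},{"hand":0.3,"yaw":0,"travel":[15,-25,0]},{"hand":0.3,"yaw":0,"travel":[15,-25,0]},{"hand":0.3,"yaw":0,"travel":[15,-25,0]},{"hand":0.3,"yaw":0,"travel":[15,-25,0]},{"hand":0.3,"yaw":0,"travel":[15,-25,0]},{"hand":0.3,"yaw":0,"travel":[9,-13,0]},{"hand":0.3,"yaw":0,"travel":[0,0,0]},{"hand":0.3,"yaw":0,"travel":[0,0,0]},{"hand":0.3,"yaw":0,"travel":[0,0,0]},{"hand":0.3,"yaw":0,"travel":[0,0,0]}]'

```text
t: 26.6
tcp_pos: [0.4326, 0.0784, 0.168]
tool_rot: [0.446, 0.895, 0.0, 0.001]
force: [-0.0, 0.1, -0.2]
finger_gap: 0.702
```

```bash
python3 plan.py dome m .033
python3 - <<'E'
from ov import *
MM={'disc':(.638,.099,-4.5,.004),'dome':M['dome']}
snap("wrist","w11"); over("w11","w11o",100,0,560,330,1.7,M=MM)
snap("side","s11"); crop("s11",100,190,340,400,3,"s11c")
E
```

```text
t 26.6 pos [0.4326 0.0784 0.168 ] phi 127.02 tilt z [ 1.2e-03 -1.0e-04 -1.0e+00] yaw -0.1 then travel mm -0.8 -1.6 135.0 gap 0.7018633407011317 F [-0.04  0.13 -0.19]
  without yaw: -0.8 -1.6
```

View pics/w11o.png

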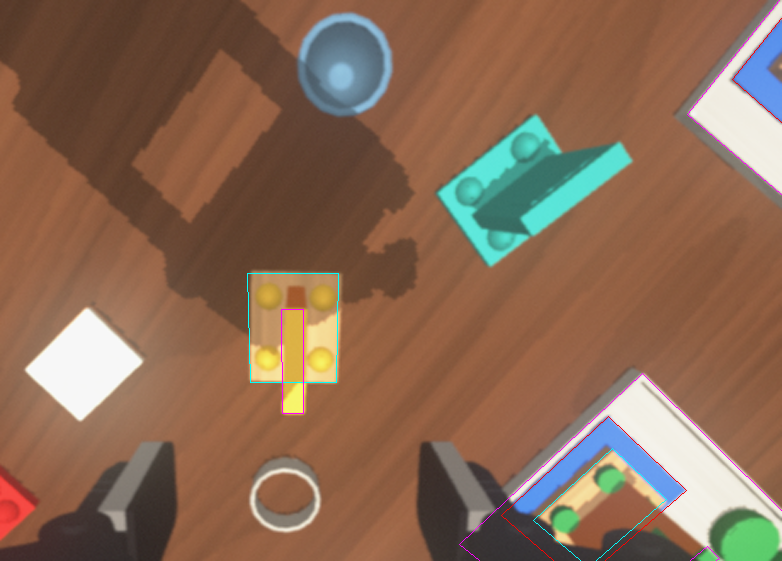

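View pics/s11c.png

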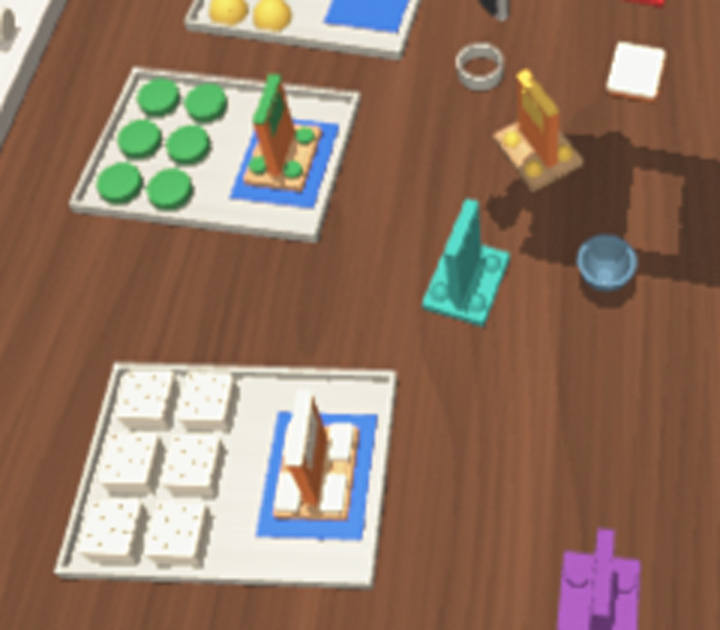

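>>> servo_tool --increments '[{"hand":0.3,"yaw":0,"travel":[-0.5,-1,15]},{"hand":0.3,"yaw":0,"travel":[0,0,20]},{"hand":0.3,"yaw":0,"travel":[0,0,20]},{"hand":0.3,"yaw":0,"travel":[0,0,20]},{"hand":0.3,"yaw":0,"travel":[0,0,20]},{"hand":0.3,"yaw":0,"travel":[0,0,20]},{"hand":0.3,"yaw":0,"travel":[0,0,12]},{"hand":0.3,"yaw":0,"travel":[0,0,8]},{"hand":0.3,"yaw":0,"travel":[0,0,0]},{"hand":0.3,"yaw":0,"travel":[0,0,0]},{"hand":1,"yaw":0,"travel":[0,0,0]},{"hand":1,"yaw":0,"travel":[0,0,0]},{"hand":1,"yaw":0,"travel":[0,0,0]},{"hand":1,"yaw":0,"travel":[0,0,0]},{"hand":1,"yaw":0,"travel":[0,0,0]},{"hand":1,"yaw":0,"travel":[0,0,0]},{"hand":1,"yaw":0,"travel":[0,0,0]},{"hand":1,"yaw":0,"travel":[0,0,0]},{"hand":1,"yaw":0,"travel":[0,0,0]}]'

```text
t: 28.6
tcp_pos: [0.4311, 0.0775, 0.0333]
tool_rot: [0.446, 0.895, 0.0, 0.0]
force: [0.4, 1.2, 5.3]
finger_gap: 0.094
```

```bash
python3 plan.py dome t .16;python3 plan.py dome m .03
```

```text
t 28.6 pos [0.4311 0.0775 0.0333] phi 127.02 tilt z [ 9.e-04  0.e+00 -1.e+00] yaw 44.1 then travel mm -146.4 183.3 -126.7 gap 0.09353402330384963 F [0.42 1.19 5.25]
  without yaw: -232.8 29.7
t 28.6 pos [0.4311 0.0775 0.0333] phi 127.02 tilt z [ 9.e-04  0.e+00 -1.e+00] yaw -0.1 then travel mm -1.0 0.2 3.3 gap 0.09353402330384963 F [0.42 1.19 5.25]
  without yaw: -1.0 0.2
```

>>> servo_tool --increments '[{"hand":1,"yaw":0,"travel":[0,0,-10]},{"hand":1,"yaw":0,"travel":[0,0,-25]},{"hand":1,"yaw":0,"travel":[0,0,-30]},{"hand":1,"yaw":0,"travel":[0,0,-25]},{"hand":1,"yaw":7.4,"travel":[0,0,0]},{"hand":1,"yaw":7.4,"travel":[0,0,0]},{"hand":1,"yaw":7.4,"travel":[0,0,0]},{"hand":1,"yaw":7.3,"travel":[0,0,0]},{"hand":1,"yaw":7.3,"travel":[0,0,0]},{"hand":1,"yaw":7.3,"travel":[0,0,0]},{"hand":1,"yaw":0,"travel":[-12,15,0]},{"hand":1,"yaw":0,"travel":[-20,25,0]},{"hand":1,"yaw":0,"travel":[-20,25,0]},{"hand":1,"yaw":0,"travel":[-20,25,0]},{"hand":1,"yaw":0,"travel":[-20,25,0]},{"hand":1,"yaw":0,"travel":[-20,25,0]},{"hand":1,"yaw":0,"travel":[-20,25,10]},{"hand":1,"yaw":0,"travel":[-14,18,10]},{"hand":1,"yaw":0,"travel":[0,0,0]},{"hand":1,"yaw":0,"travel":[0,0,0]}]'

```text
t: 30.6
tcp_pos: [0.5938, -0.0909, 0.1023]
tool_rot: [0.749, 0.662, -0.001, -0.001]
force: [0.7, 0.8, -2.2]
finger_gap: 0.093
```

>>> servo_tool --increments '[{"hand":1,"yaw":0,"travel":[0,0,0]},{"hand":1,"yaw":0,"travel":[0,0,0]}]'

```text
t: 30.8
tcp_pos: [0.5936, -0.0893, 0.1033]
tool_rot: [0.749, 0.663, -0.0, -0.0]
force: [0.2, -0.0, -1.7]
finger_gap: 0.094
```

```bash
python3 plan.py dome t .0385
python3 - <<'E'
from ov import *
p=manip.sense()['tcp_pos']
MM={'r':(p[0],p[1],-7.1,p[2]-.0335)}
snap("wrist","w12"); over("w12","w12o",150,60,560,420,1.9,M=MM)
E
```

```text
t 30.8 pos [ 0.5936 -0.0893  0.1033] phi 83.0 tilt z [-7.e-04  3.e-04 -1.e+00] yaw 0.1 then travel mm -1.0 1.5 64.8 gap 0.09410199739365988 F [ 0.16 -0.03 -1.69]
  without yaw: -1.0 1.5
```

View pics/w12o.png

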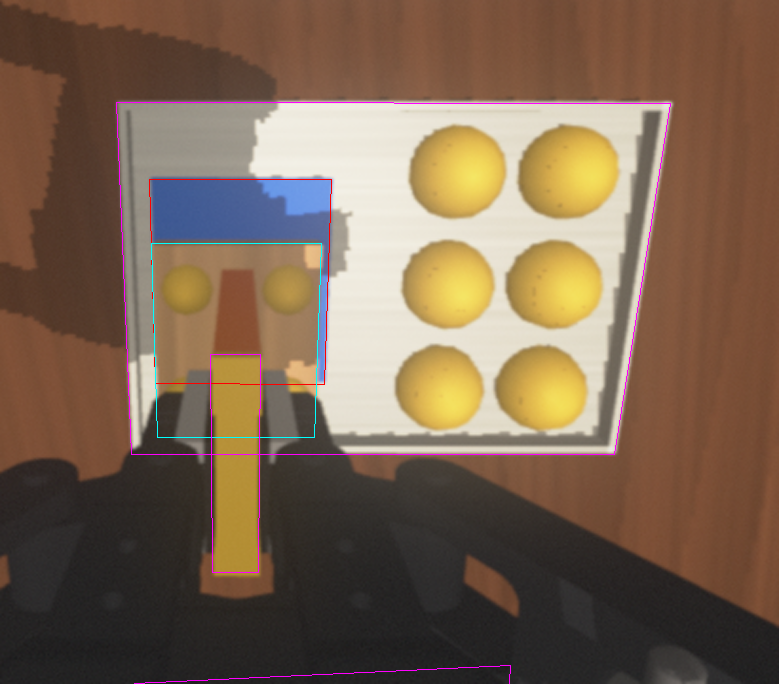

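>>> servo_tool --increments '[{"hand":1,"yaw":0,"travel":[-1,1.5,15]},{"hand":1,"yaw":0,"travel":[0,0,20]},{"hand":1,"yaw":0,"travel":[0,0,15]},{"hand":1,"yaw":0,"travel":[0,0,8]},{"hand":1,"yaw":0,"travel":[0,0,4]},{"hand":1,"yaw":0,"travel":[0,0,3]},{"hand":1,"yaw":0,"travel":[0,0,0]},{"hand":1,"yaw":0,"travel":[0,0,0]},{"hand":1,"yaw":0,"travel":[0,0,0]},{"hand":0.85,"yaw":0,"travel":[0,0,0]},{"hand":0.7,"yaw":0,"travel":[0,0,0]},{"hand":0.5,"yaw":0,"travel":[0,0,0]},{"hand":0.4,"yaw":0,"travel":[0,0,0]},{"hand":0.4,"yaw":0,"travel":[0,0,0]},{"hand":0.4,"yaw":0,"travel":[0,0,-10]},{"hand":0.4,"yaw":0,"travel":[0,0,-20]},{"hand":0.4,"yaw":0,"travel":[0,0,-30]},{"hand":0.4,"yaw":0,"travel":[0,0,-30]},{"hand":0.4,"yaw":0,"travel":[0,0,-30]},{"hand":0.4,"yaw":0,"travel":[0,0,-30]}]'

```text
t: 32.85
tcp_pos: [0.5956, -0.0911, 0.19]
tool_rot: [0.749, 0.662, 0.0, 0.0]
force: [-0.3, 0.2, -1.0]
finger_gap: 0.605
```

>>> servo_tool --increments '[{"hand":0.4,"yaw":0,"travel":[0,-15,-20]},{"hand":0.4,"yaw":0,"travel":[0,-25,-20]},{"hand":0.4,"yaw":0,"travel":[0,-25,-20]},{"hand":0.4,"yaw":0,"travel":[0,-25,-20]},{"hand":0.4,"yaw":0,"travel":[0,-25,0]},{"hand":0.4,"yaw":0,"travel":[0,-25,0]},{"hand":0.4,"yaw":0,"travel":[0,-15,0]},{"hand":0.4,"yaw":0,"travel":[0,0,0]},{"hand":0.4,"yaw":0,"travel":[0,0,0]},{"hand":0.4,"yaw":0,"travel":[0,0,0]},{"hand":0.4,"yaw":0,"travel":[0,0,0]}]'

```text
t: 33.95
tcp_pos: [0.4428, -0.0724, 0.2681]
tool_rot: [0.749, 0.662, 0.0, 0.0]
force: [-0.3, -0.5, -0.1]
finger_gap: 0.601
```

Run:
```python
from ov import *
MM={k:(*v,.004) for k,v in T.items()}
print(manip.sense()['t'],manip.sense()['tcp_pos'])
snap("top","t13"); snap("side","s13"); snap("wrist","w13")
over("t13","t13o",110,70,450,260,2.3,M=MM)
over("s13","s13o",110,80,340,400,1.85,M=MM)
```

```text
33.95 [ 0.44284989 -0.07235964  0.2680647 ]
```

View pics/t13o.png

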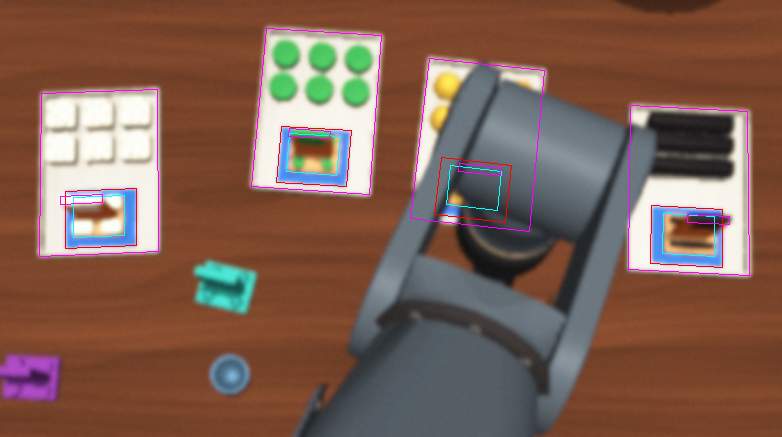

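View pics/s13o.png

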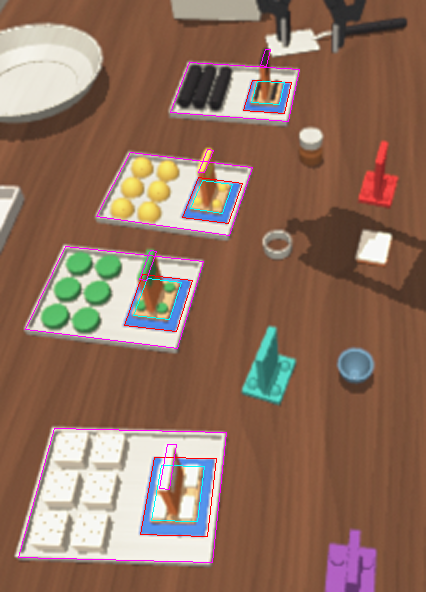

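Run:
```python
from h import *
print(manip.sense()['qd'].round(4)); print(manip.sign_off())
```

```text
[-0.0012 -0.0035  0.0067  0.0007  0.0015  0.0014]
the job is handed in; nothing more can be done
None
```

I placed all four markers (roll, block, disc and dome) upright on the blue pads of their matching trays, squared to the trays. The job was handed in at about 34 s of robot time, and the hand-in gave no verdict.

- **Placement:** In the last side picture, each marker's outline matches the target drawn at its pad centre to within a few mm. The last top picture agrees for three of them. The arm hid most of the dome marker there, so that one was checked only from the side.
- **Jar and bowl:** Both stand upright and look unmoved by eye in the final side picture; I didn't measure their final positions.
- **Arm:** It was clear of everything, about 0.27 m up, and all but still at hand-in.
- **Disagreement:** Before the first pick, the wrist camera put the roll marker about 2.5 mm away from where the top camera did. I went by the wrist camera, and nothing else disagreed beyond small offsets.

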